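# Lock a nested beaker stack into its carrier

## Task

Pull the black knob of the beaker carrier all the way out so that its locking tongue clears the mouth, then nest the two loose stepped beakers, one after the other, fully down onto the beaker that already stands in the carrier. When both are seated and let go, push the knob fully home so that the tongue locks the stack in. Do not disturb the other things on the table, and leave the lowest beaker in its seat.

Things in the scene. Friction and masses are not known exactly. Their poses are not given: they have to be found in the camera images.
- carrier: grey carrier screwed to the table; position and yaw vary. Origin: at table level under the axis of the beaker well; its -x axis points out along the knob, z up. Base plate 175 x 120 mm (x -115 to +60 mm), 12 mm thick. In front of the well a column (x -85 to -60, y +-35 mm, 262 mm tall) carries the sliding bolt. Two guide rods 8 mm thick, 170 mm tall, at x +36, y +-30 mm.
- well (a point): centre of the carrier's well floor, 12 mm above the table, where the lowest beaker's underside rests in a low square seat (60 mm wide outside, 22 mm high). Fully nested beakers have their undersides 50 and 100 mm above this point; the top rim is then at 195 mm and the underside of the locking tongue at 201 mm above it.
- roof (a point): centre of the top of the steel drip roof on the column, 270 mm above the table; the roof is 60 mm (carrier x) by 90 mm (carrier y), 8 mm thick. It reaches 8 mm over the knob when home and blocks a gripper from straight above, so the knob must be taken with the tool tilted, from in front and above.
- bolt (a joint): locking bolt's slide in m: 0 = fully home (tongue reaches to 10 mm from the well's axis, over the rim), 0.05 = fully out (tongue wholly inside the column). A sprung detent pulls it to the nearer end; the hump at half travel takes about 7 N.
- knob (a point): centre of the bolt's black round knob, a horizontal cylinder 34 mm in diameter and 40 mm long along the carrier's x axis; 127 mm in front of the well's axis when home, 216 mm above the table. Pulling moves it along the carrier's -x.
- beaker_base: stepped white beaker, like the other two, open top, 95 mm tall: wide collar (66 mm outer, 58 mm inner diameter) from 45 mm height up to the rim; below it a shoulder and a tapered foot (49 down to 38 mm diameter). Nested, its shoulder sits on the rim below, 50 mm higher than its neighbour. Origin: centre of underside, z up. This one already stands in the carrier's well.
- beaker_a: stepped white beaker, like the other two, open top, 95 mm tall: wide collar (66 mm outer, 58 mm inner diameter) from 45 mm height up to the rim; below it a shoulder and a tapered foot (49 down to 38 mm diameter). Nested, its shoulder sits on the rim below, 50 mm higher than its neighbour. Origin: centre of underside, z up. Loose, standing on the table to the robot's right.
- beaker_b: stepped white beaker, like the other two, open top, 95 mm tall: wide collar (66 mm outer, 58 mm inner diameter) from 45 mm height up to the rim; below it a shoulder and a tapered foot (49 down to 38 mm diameter). Nested, its shoulder sits on the rim below, 50 mm higher than its neighbour. Origin: centre of underside, z up. Loose, standing on the table; interchangeable with beaker_a.
- gel: clear pump bottle, 60 mm across, 175 mm tall, nozzle reaches 33 mm to its -x; bystander. Origin: centre of the underside, z up. Leave it where it stands.
- jug: plain straight-sided white cup WITHOUT shoulder, wider than the beakers: 82 mm across, 105 mm tall; bystander. Origin: centre of the underside, z up. Leave it where it stands.
- swabs: white paper box of swabs, 55 x 65 mm (x, y), 85 mm tall, swab sticks to 111 mm; bystander. Origin: centre of the underside, z up. Leave it where it stands.
- tape: roll of clear tape lying flat, 80 mm across, 40 mm tall; bystander. Origin: centre of the underside, z up. Leave it where it stands.
- jar: brown lidded jar, 66 mm across, 90 mm tall; bystander, to the robot's left. Origin: centre of the underside, z up. Leave it where it stands.

How it is judged:
By the outcome, as a careful person would: the job done as asked, in the order asked, and still so for the second after the job is handed in, with the robot touching nothing.
It also fails if it takes over 72 s, if anything falls off the work surface, if the arm or the gripper's body presses on something with over 40 N, if the wrist force passes 120 N, or if a joint passes its speed limit or range.

## Robot

A 7-joint arm with a two-finger parallel gripper is mounted at the origin on the work surface. World frame = base frame: x ahead of the robot, y to its left, z up, the work surface at z = 0. Lengths are in m, angles in rad, forces in N, time in s.
With the tool pointing down it reaches from about 0.4 to 0.9 m from the base axis. Payload 5.6 kg.
Tool frame: the origin (TCP) lies midway between the tips of the shut fingers; the grasp point (between the pads) lies 19 mm behind it; z points along the fingers, y is the line along which they close (so a half turn about z gives the same grasp; the last joint's range is limited). The gripper opens to 92 mm and grips with 3 to 60 N. Pads are 20 mm wide; open, the fingers measure 128 mm over their backs; the gripper's body (75 mm by 189 mm) begins 69 mm behind the grasp point.
Start: joints at [1.219, 0.468, -0.012, 1.603, 0.006, 1.071, -0.056], TCP at [0.198, -0.619, 0.215] pointing down, gripper open.
Joint ranges: [-2.53, 2.53], [-0.31, 2.02], [-1.57, 1.55], [0.28, 2.44], [-1.29, 4.43], [0.15, 1.84], [-2.92, 2.92]. Speed limits (rad/s): [2.57, 2.57, 3.14, 3.14, 3.14, 3.14, 3.14].

## Interface

Orientations are given as a 3x3 rotation matrix whose columns are the frame's x, y, z axes.
In Python, from station import env, effector, solver, viewer, workorder, search_frame, tip_of gives the robot as it stands. Calls block until the motion is done:
- env.reach(position, orientation): joint-space move of the TCP to a pose.
- env.movel(position, frame=None, rate=0.15): straight line of the TCP; frame=None keeps the orientation; rate is the mean speed in m/s.
- env.goto_joints(angles): joint-space move.
- effector.release() and effector.grasp(squeeze=None): open the fingers fully, or close them until they stop; squeeze is the grip in N (None keeps the last).
- env.pause(seconds).
- solver.inverse_kinematics(position, orientation): joint angles nearest the present ones, or None.
- env.sense(): the state.
- viewer.read_camera(name): name is "side" or "top"; returns (picture, depth): 400x640x3 uint8, red, green, blue; 400x640 float32, m along the optical axis (not along the pixel's ray), 0 where there is no reading.
- viewer.camera_info(name): a dict with "intrinsics" (3x3 intrinsics, pixels), "eye" and "rotation" of the camera in the world. Camera axes: x right, y up, looking along -z (the intrinsics and any distortion apply to the point x, -y, -z); pixel columns grow to the right and rows downward; lengths in m; the calibration is good to about 2 mm. A picture is of the moment at which its call begins. camera_info takes no time and is no camera call.
A pose or a line that the arm cannot do raises env.PlanningError and nothing moves.
- workorder.finish_job(): hands the job in; it is judged then, once.
Trained networks look in the newest picture that a camera, given by its name, has taken for a name from the list of things; names that differ only in an ending like _2 or _b are one class to them, and where a whole thing is asked for, a point or a joint stands for the part that bears it (a point fixed in the world has none). Each returns a list of dicts, best first, with "score" (0 to 1); they miss things now and then, are a little off and sometimes report something else, mostly with a low value. They report only what shows in the picture. A call takes as long as a camera call.
- search_frame(camera, name): "at" ([x, y, z] in m, in world coordinates, good to about 4 mm: the middle of the surface that is visible of it).
- tip_of(camera, name): "at" ([x, y, z] in m, in world coordinates, good to about 4 mm: a listed point, or the origin of a listed thing).
The state is a dict: "t": time; "joint_positions": joint angles; "joint_velocities": joint speeds; "tau": joint torques, N m; "ee_pos": TCP position; "tcp_rot": TCP orientation; "wrist_force": force on the tool from outside, world axes, zero at the start; "moment": the same for the moment, N m; "gripper_width": finger opening in m; "grasp_force": force on a finger pad.
Only numpy, scipy, OpenCV 4.12 (cv2) and the standard library are available. Lean on these libraries where they do the work, as an engineer would, in place of code of your own. Each camera call takes 0.05 s, during which the arm holds its last target. There are 200 camera calls.

## Working session

There is one attempt and no reset: what is moved stays moved. The work goes in short steps, each a Python script; the robot and the scene stay as the last script left them, time stands still between calls to the robot, and variables do not carry over. Pictures are saved under pics/ and viewed, at most 10 in all, crops included, and the job is handed in when it is done.

```bash
ls; mkdir -p pics; cat > h.py <<'E'
import numpy as np, cv2
from station import env, effector, solver, viewer, workorder, search_frame, tip_of
np.set_printoptions(precision=4, suppress=True)
def cloud(cam):
    pic,d=viewer.read_camera(cam); c=viewer.camera_info(cam); K=np.array(c["intrinsics"])
    v,u=np.mgrid[0:400,0:640]
    p=np.stack([(u-K[0,2])/K[0,0]*d,-(v-K[1,2])/K[1,1]*d,-d],-1)
    w=p@np.array(c["rotation"]).T+np.array(c["eye"]); w[d==0]=np.nan
    return pic,w
E
python3 - <<'E'
from h import *
for cam in("side","top"):
    i=viewer.camera_info(cam); print(cam,i)
    pic,w=cloud(cam); cv2.imwrite(f"pics/{cam}0.png",pic[:,:,::-1]); np.save(f"{cam}0.npy",w)
    for n in("carrier","well","roof","knob","beaker_base","beaker_a","gel","jug","swabs","tape","jar"):
        print(cam,n,[(np.array(r["at"]),round(r["score"],2)) for r in tip_of(cam,n)[:4]])
print(env.sense()["t"])
E
```

```text
pics
side {'intrinsics': array([[445.9267,   0.    , 324.7465],
       [  0.    , 445.9267, 205.9295],
       [  0.    ,   0.    ,   1.    ]]), 'eye': array([-0.1555,  0.9133,  0.8368]), 'rotation': array([[-0.8105,  0.3077, -0.4984],
       [-0.5855, -0.4012,  0.7045],
       [ 0.0168,  0.8628,  0.5053]])}
side carrier [(array([0.6008, 0.2686, 0.0004]), 0.7)]
side well [(array([0.5952, 0.2675, 0.013 ]), 0.86)]
side roof [(array([0.57  , 0.1829, 0.2695]), 0.69), (array([ 0.5901, -0.2466,  0.    ]), 0.25)]
side knob [(array([0.5576, 0.146 , 0.2164]), 0.89)]
side beaker_base [(array([0.5968, 0.2635, 0.01  ]), 0.79)]
side beaker_a [(array([ 0.456 , -0.1477,  0.0015]), 0.82), (array([ 0.4478, -0.3893,  0.0002]), 0.68)]
side gel [(array([ 0.5938, -0.2438,  0.0012]), 0.92)]
side jug [(array([ 0.453 , -0.2618, -0.0016]), 0.94)]
side swabs [(array([ 0.5809, -0.3723,  0.    ]), 0.89), (array([ 0.5976, -0.1525, -0.0023]), 0.47)]
side tape [(array([ 0.5971, -0.149 , -0.0001]), 0.98)]
side jar [(array([ 0.418 ,  0.346 , -0.0006]), 0.8)]
top {'intrinsics': array([[482.3522,   0.    , 316.7966],
 
[... 222 characters left out ...]
  0.075 ,  0.9972]])}
top carrier [(array([ 0.5948,  0.2682, -0.0029]), 0.79)]
top well [(array([0.6011, 0.271 , 0.015 ]), 0.89)]
top roof [(array([0.57  , 0.1858, 0.2709]), 0.71)]
top knob [(array([0.5545, 0.1491, 0.2155]), 0.87)]
top beaker_base [(array([0.5951, 0.2661, 0.0122]), 0.53)]
top beaker_a [(array([ 0.4551, -0.1451,  0.0027]), 0.88), (array([ 0.4395, -0.3885, -0.0033]), 0.57)]
top gel [(array([ 0.5887, -0.2456,  0.0009]), 0.94)]
top jug [(array([ 0.4546, -0.2601, -0.0006]), 0.7), (array([0.5552, 0.1456, 0.216 ]), 0.29)]
top swabs [(array([ 0.5774, -0.3699, -0.0051]), 0.95)]
top tape [(array([ 0.5941, -0.1529, -0.0017]), 0.71)]
top jar [(array([0.4168, 0.342 , 0.0013]), 0.96)]
1.2
```

View pics/side0.png

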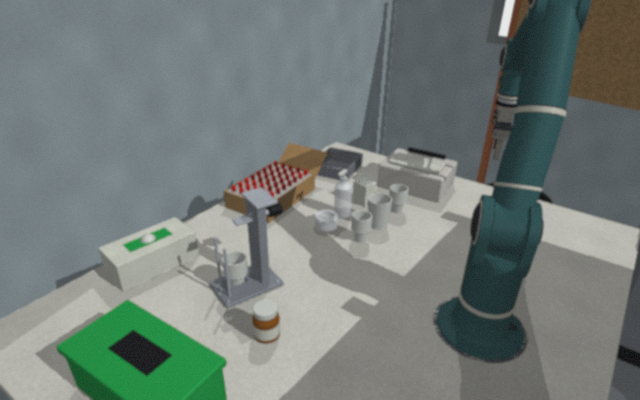

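View pics/top0.png

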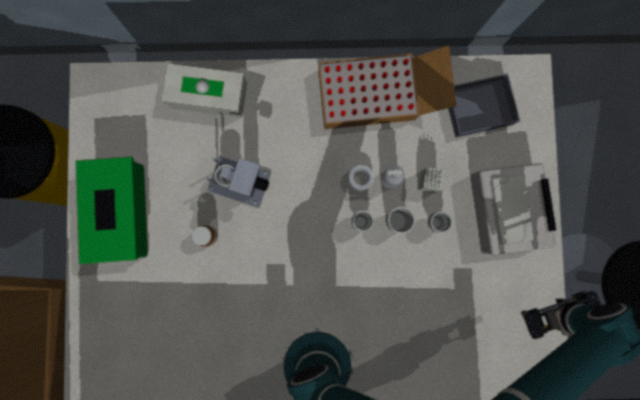

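```bash
python3 - <<'E'
from h import *
from scipy.optimize import least_squares
def circ(p,r):
    f=lambda q:np.hypot(*(p[:,:2]-q).T)-r
    return least_squares(f,np.median(p[:,:2],0),loss="soft_l1",f_scale=.002)
for cam in("top","side"):
    w=np.load(cam+"0.npy").reshape(-1,3); w=w[~np.isnan(w[:,0])]
    for n,c,z0,z1,r in(("a",(.455,-.147),.09,.1,.031),("b",(.442,-.389),.09,.1,.031),("base",(.597,.267),.101,.112,.031)):
        p=w[(np.hypot(*(w[:,:2]-c).T)<.045)&(w[:,2]>z0)&(w[:,2]<z1)]
        if len(p)>8:
            s=circ(p,r); print(cam,n,len(p),s.x,np.median(abs(s.fun)),p[:,2].max())
    p=w[(np.hypot(*(w[:,:2]-(.57,.185)).T)<.07)&(abs(w[:,2]-.27)<.006)]
    b=cv2.minAreaRect(p[:,:2].astype(np.float32)*1000); print(cam,"roof",len(p),b,p.mean(0))
    p=w[(np.hypot(*(w[:,:2]-(.556,.142)).T)<.035)&(w[:,2]>.2)&(w[:,2]<.24)]
    b=cv2.minAreaRect(p[:,:2].astype(np.float32)*1000); print(cam,"knob",len(p),b,p.max(0))
E
```

```text
top a 83 [ 0.4493 -0.1483] 0.0011717866477246944 0.09975217482689169
top b 84 [ 0.4416 -0.3871] 0.001125700796793392 0.09941730233769541
top base 63 [0.5962 0.2659] 0.0011545848859042078 0.11142726239535383
top roof 718 ((568.5049438476562, 185.85755920410156), (60.765052795410156, 89.53402709960938), 70.59679412841797) [0.5683 0.1855 0.2705]
top knob 164 ((554.2806396484375, 144.67376708984375), (37.347816467285156, 33.35035705566406), 67.22869110107422) [0.5728 0.1667 0.24  ]
side a 79 [ 0.4515 -0.147 ] 0.001451397454800215 0.0984196600515248
side b 65 [ 0.4436 -0.3861] 0.0015998449602556628 0.09770560707491915
side base 119 [0.5983 0.2669] 0.0013096014623048095 0.11061856169483897
side roof 440 ((569.8709716796875, 186.7088623046875), (61.758338928222656, 93.34776306152344), 70.92913818359375) [0.5669 0.1896 0.2692]
side knob 183 ((553.1468505859375, 150.99754333496094), (46.194122314453125, 26.07083511352539), 69.1343765258789) [0.5707 0.173  0.2348]
```

The side view shows the carrier at about (245,240), its knob at (275,210), the two beakers at (361,225) and (398,195), and the jug between them at (380,212). The top view agrees, with the carrier roof at (240,178) and beakers at (361,220) and (440,221). The carrier's yaw is about 70.7° and the network results match the pictures.

```bash
cat >> h.py <<'E'
YAW=np.radians(70.8); cx=np.array([np.cos(YAW),np.sin(YAW),0]); cy=np.array([-cx[1],cx[0],0]); Z=np.array([0,0,1.])
WELL=np.array([.5971,.2665,.012])
A=np.array([.4504,-.1477,0]); B=np.array([.4426,-.3866,0])
def rot(zt,y): return np.column_stack([np.cross(y,zt),y,zt])
def tilt(t,s): return rot(np.sin(t)*cx-np.cos(t)*Z, s*cy)
def down(y): return rot(-Z,np.array(y,float))
def knob(slide): return np.array([*(WELL-(.127+slide)*cx)[:2],.216])
def st(): 
    s=env.sense(); print("t%.1f"%s["t"],"p",s["ee_pos"],"F",s["wrist_force"],"w%.4f g%.1f"%(s["gripper_width"],s["grasp_force"])); return s
E
python3 - <<'E'
from h import *
ik=lambda p,R:solver.inverse_kinematics(p,R)
for d in(40,50,60):
  for s in(1,-1):
    R=tilt(np.radians(d),s); z=R[:,2]
    for sl in(0,.05):
        print(d,s,sl,ik(knob(sl)+.019*z,R),ik(knob(sl)-.09*z,R))
for s in(1,-1):
    print("well",s,ik(WELL+[0,0,.156],down(s*cy)),ik(WELL+[0,0,.4],down(s*cy)))
    print("A",ik(A+[0,0,.056],down([s,0,0])),ik(A+[0,0,.3],down([s,0,0])))
    print("B",ik(B+[0,0,.056],down([s,0,0])))
E
```

```text
40 1 0 [ 0.1454  0.3354 -0.1499  2.0528 -0.9656  0.7648 -2.7415] [ 0.2284  0.1915 -0.0784  2.0121 -0.84    0.9849 -2.8239]
40 1 0.05 [ 0.2069  0.3174 -0.1044  2.0776 -0.9514  0.8303 -2.6696] [ 0.2859  0.1841 -0.026   2.0209 -0.823   1.0537 -2.7489]
40 -1 0 [ 0.6458  0.449  -0.7612  2.0225 -0.6263  0.6102  0.1311] [ 0.7912  0.2745 -0.7264  1.9792 -0.6578  0.8885  0.1717]
40 -1 0.05 [ 0.7162  0.4177 -0.7158  2.0466 -0.6646  0.684   0.2413] [ 0.8719  0.2622 -0.6954  1.9864 -0.6569  0.9602  0.2549]
50 1 0 [ 0.1996  0.3862 -0.125   2.0953 -1.2124  0.862  -2.4541] [ 0.2777  0.2552 -0.0129  2.0702 -1.0536  1.069  -2.5477]
50 1 0.05 [ 0.258   0.3748 -0.0725  2.112  -1.1669  0.9366 -2.4118] [ 0.3354  0.2576  0.0414  2.0673 -1.011   1.1462 -2.4966]
50 -1 0 [ 0.7243  0.5146 -0.7691  2.0632 -0.9061  0.6323  0.469 ] [ 0.899   0.3582 -0.7436  2.0329 -0.8393  0.9013  0.4287]
50 -1 0.05 [ 0.8054  0.4935 -0.7366  2.0783 -0.8834  0.7149  0.5194] [ 1.009   0.3657 -0.7523  2.0267 -0.788   0.9706  0.4633]
60 1 0 [ 0.7045  0.5663 -0.6664  2.096  -1.1829  0.7517 -2.3452] [ 0.3151  0.3538  0.0467  2.1113 -1
[... 302 characters left out ...]
0.7781  2.0977 -1.0264  0.7588  0.738 ] [ 1.1567  0.5326 -0.8595  2.0502 -0.8344  0.9591  0.6069]
well 1 [ 0.2958  0.9783 -1.3312  1.5801  0.9664  1.3674  1.6593] [ 0.2516  0.6929 -1.3216  1.2665  0.67    1.6511  1.8702]
A [ 0.6469  0.4778 -0.4787  2.1124  0.3673  0.6308 -0.0862] [ 0.758   0.1241 -0.5508  1.8853  0.071   1.1513  0.1817]
B [ 0.8961  0.5949 -0.3072  1.8504  0.2556  0.7347  0.4476]
well -1 [ 0.2079  0.8029 -1.0727  1.5853  0.7418  1.2093 -1.3473] [ 0.1654  0.5644 -1.0531  1.272   0.4835  1.5665 -1.1496]
A [ 0.1467  0.4219  0.1184  2.1445 -0.0884  0.5796 -2.8128] [ 0.3928  0.0904 -0.1561  1.9059  0.0154  1.1464 -2.9106]
B [ 0.4501  0.5765  0.2753  1.882  -0.2284  0.7135 -2.285 ]
```

```bash
python3 - <<'E'
from h import *
R=tilt(np.radians(45),-1); z=R[:,2]
p=env.sense()["ee_pos"]; env.movel([p[0],p[1],.42],rate=.25)
env.reach(knob(0)-.15*z,R); st()
env.movel(knob(0)-.06*z,rate=.15); 
env.movel(knob(0)+.017*z,rate=.1); st()
effector.grasp(40); s=st()
env.movel(s["ee_pos"]-.05*cx,rate=.06); st()
pic,w=cloud("top"); print(tip_of("top","knob")[:1], knob(.05))
E
```

```text
t4.8 p [0.5208 0.0455 0.3221] F [-0.8676 -0.1588 -0.936 ] w0.0918 g0.0
t6.4 p [0.5596 0.1574 0.2043] F [ 0.6437 -0.7075 -0.0618] w0.0917 g0.0
t7.4 p [0.5609 0.157  0.204 ] F [ 5.4847  1.3915 -2.8806] w0.0332 g40.0
t8.4 p [0.5445 0.11   0.204 ] F [ 2.5487  0.9236 -2.5635] w0.0329 g40.0
[{'at': [0.5395, 0.1013, 0.2149], 'score': 0.69}] [0.5389 0.0993 0.216 ]
```

```bash
python3 - <<'E'
from h import *
s=env.sense(); env.movel(s["ee_pos"]-.003*cx,rate=.05); st()
effector.release()
p=env.sense()["ee_pos"]; z=env.sense()["tcp_rot"][:,2]
env.movel(p-.12*z,rate=.2)
for c in("top","side"):
    viewer.read_camera(c); print(c,[r["at"] for r in tip_of(c,"knob")[:1]])
env.reach(A+[0,0,.22],down([1,0,0])); 
pic,w=cloud("side"); cv2.imwrite("pics/side1.png",cv2.resize(pic[150:350,180:460,::-1],(784,560)))
env.movel(A+[0,0,.058],rate=.15); st()
effector.grasp(15); st()
E
```

```text
t8.7 p [0.5444 0.1099 0.2042] F [ 14.9893  15.5783 -15.5609] w0.0329 g40.0
top [[0.5369, 0.0986, 0.2155]]
side [[0.5422, 0.0987, 0.217]]
t12.8 p [ 0.451  -0.1478  0.0587] F [ 0.7256  0.2917 -0.1289] w0.0920 g0.0
t13.3 p [ 0.4507 -0.1478  0.0583] F [ 0.6183 -0.3217  2.8972] w0.0646 g15.0
```

View pics/side1.png

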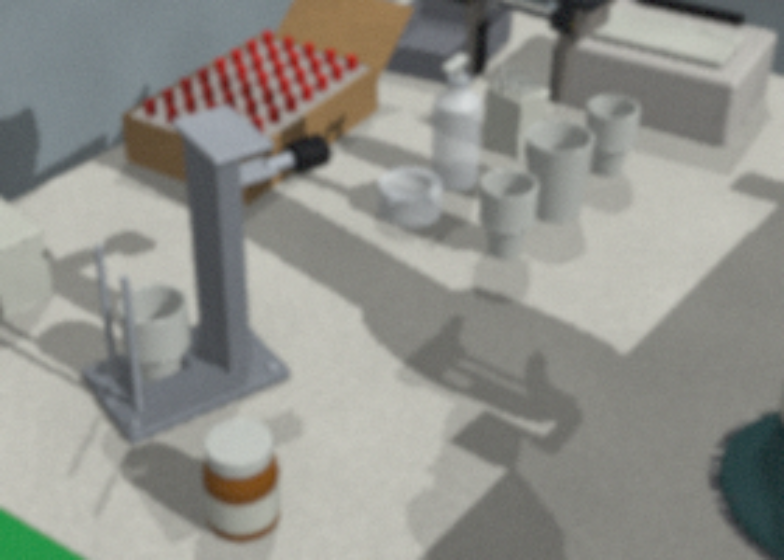

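The bolt is fully out: the crop shows the shaft between the column and the knob at (310,152). Beaker A is gripped, so I'll carry it to the well.

```bash
cat >> h.py <<'E'
def nest(level, h):
    """lower held beaker (TCP h above its underside) until contact at the seat"""
    R=down(-cy); seat=WELL[2]+.05*level+h
    env.reach([*WELL[:2],.39],R)
    env.movel([*WELL[:2],seat+.055],rate=.15); f0=st()["wrist_force"]
    z=seat+.055
    while z>seat-.004:
        step=.010 if z>seat+.012 else .003
        z-=step; env.movel([*WELL[:2],z],rate=.05); s=env.sense(); df=s["wrist_force"]-f0
        if np.abs(df).max()>6: break
    print("contact at",z-seat,df); return z-seat
E
python3 - <<'E'
from h import *
p=env.sense()["ee_pos"]
env.movel([p[0],p[1],.37],rate=.25)
s=st(); env.reach([*WELL[:2],.39],down(-cy))
for c in("top","side"):
    pic,w=cloud(c); q=w.reshape(-1,3); q=q[~np.isnan(q[:,0])]
    print(c,[(r["at"],r["score"]) for r in tip_of(c,"beaker_a")[:3]], WELL)
print(nest(1,.0583)); st()
E
```

```text
t14.7 p [ 0.45   -0.1476  0.3687] F [-0.0773 -0.315  -1.166 ] w0.0651 g15.0
top [([0.441, -0.3854, 0.0008], 0.74)] [0.5971 0.2665 0.012 ]
side [([0.6026, 0.2635, 0.3341], 0.62), ([0.4451, -0.3873, 0.0017], 0.61), ([0.545, 0.1005, 0.2155], 0.58)] [0.5971 0.2665 0.012 ]
t18.3 p [0.5976 0.2669 0.1763] F [ 1.2038 -0.5604  0.0715] w0.0651 g15.0
contact at -0.004000000000000059 [-2.1491  0.7102 11.7365]
-0.004000000000000059
t20.8 p [0.5983 0.2676 0.1188] F [-0.9453  0.1498 11.808 ] w0.0640 g15.0
```

```bash
python3 - <<'E'
from h import *
effector.release(); env.movel([*WELL[:2],.30],rate=.2); env.reach([*(WELL-.0*cx)[:2],.40],down(-cy)) 
env.reach(B+[0,0,.30],down([1,0,0])); st()
for c in("top","side"):
    pic,w=cloud(c); q=w.reshape(-1,3); q=q[~np.isnan(q[:,0])]
    n=q[np.hypot(*(q[:,:2]-WELL[:2]).T)<.034]; n=n[n[:,2]<.3]; print(c,"rim z",np.percentile(n[:,2],[95,99]),"expect .157")
    print([r["at"] for r in tip_of(c,"beaker_b")[:4]])
    if c=="side": cv2.imwrite("pics/side2.png",cv2.resize(pic[170:320,190:400,::-1],(784,560)))
env.movel(B+[0,0,.20],rate=.2); env.movel(B+[0,0,.058],rate=.15); effector.grasp(15); st()
E
```

```text
t25.4 p [ 0.4435 -0.3857  0.3002] F [ 0.1581  0.7579 -0.2514] w0.0919 g0.0
top rim z [0.1595 0.1622] expect .157
[[0.442, -0.3893, -0.0005]]
side rim z [0.1555 0.1575] expect .157
[[0.4431, -0.3903, 0.0034], [0.6045, 0.2675, 0.0653]]
t27.8 p [ 0.4428 -0.3868  0.0584] F [0.2442 0.0121 1.848 ] w0.0667 g15.0
```

View pics/side2.png

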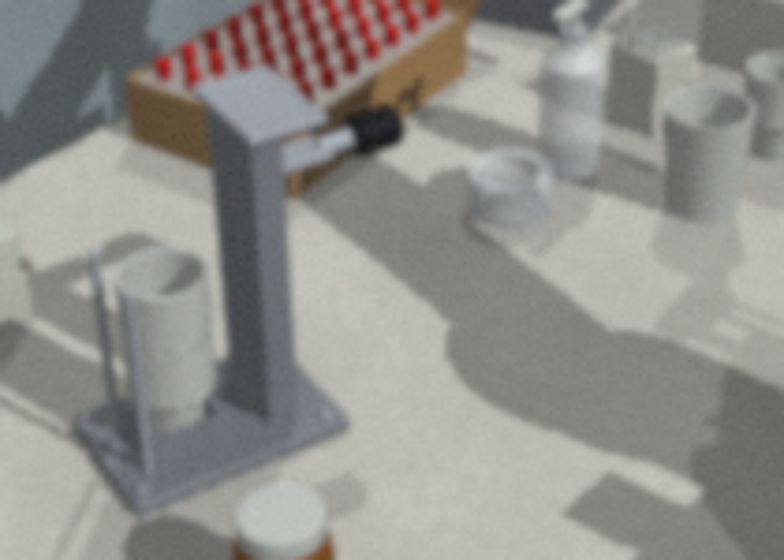

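The first beaker is nested upright and flush, with its rim at the expected height (crop, (160,330)). Now the second one.

```bash
python3 - <<'E'
from h import *
p=env.sense()["ee_pos"]
env.movel([p[0],p[1],.39],rate=.25); st()
nest(2,.0584); st()
effector.release(); env.movel([*WELL[:2],.36],rate=.2); st()
R=tilt(np.radians(45),-1); z=R[:,2]
env.reach(knob(.05)+[0,0,.28]-.05*cx,R)
env.reach(knob(.05)-.12*z,R); st()
for c in("top","side"):
    pic,w=cloud(c); q=w.reshape(-1,3); q=q[~np.isnan(q[:,0])]
    n=q[np.hypot(*(q[:,:2]-WELL[:2]).T)<.034]; n=n[n[:,2]<.26]; print(c,"rim z",np.percentile(n[:,2],[90,95,99]),"expect .207")
    print([r["at"] for r in tip_of(c,"knob")[:1]],knob(.05))
    if c=="side": cv2.imwrite("pics/side3.png",cv2.resize(pic[170:320,190:400,::-1],(784,560)))
E
```

```text
t29.3 p [ 0.4422 -0.3865  0.3886] F [-0.3421  0.0417 -0.5146] w0.0668 g15.0
t32.9 p [0.5975 0.267  0.2265] F [-0.5709  0.7082 -0.3927] w0.0667 g15.0
contact at -0.004000000000000059 [-0.4369 -1.3494 12.0886]
t35.4 p [0.5983 0.2677 0.1692] F [-1.0078 -0.6412 11.6959] w0.0670 g15.0
t37.1 p [0.5968 0.266  0.3587] F [0.3687 0.0349 0.688 ] w0.0920 g0.0
t39.4 p [0.5121 0.02   0.3024] F [ 0.2255  0.7702 -0.227 ] w0.0920 g0.0
top rim z [0.2077 0.2093 0.2123] expect .207
[[0.5375, 0.0973, 0.2162]] [0.5389 0.0993 0.216 ]
side rim z [0.1997 0.2043 0.2073] expect .207
[[0.541, 0.0981, 0.2161]] [0.5389 0.0993 0.216 ]
```

View pics/side3.png

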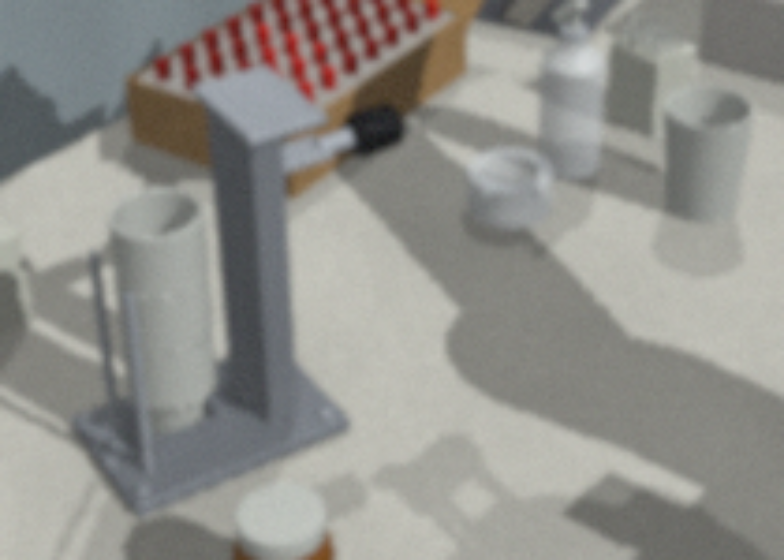

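The stack is fully nested and upright (crop, (160,210) down to (180,420)). I'll grip the knob and push it home.

```bash
python3 - <<'E'
from h import *
R=tilt(np.radians(45),-1); z=R[:,2]
env.movel(knob(.05)-.06*z,rate=.15); env.movel(knob(.05)+.017*z,rate=.1); effector.grasp(40); s=st()
p=s["ee_pos"]; env.movel(p+.049*cx,rate=.06); st()
for k in(.051,.053):
    env.movel(p+k*cx,rate=.04); s=st()
    if np.linalg.norm(s["wrist_force"])>18: break
effector.release(); p=env.sense()["ee_pos"]
env.movel(p-.15*z,rate=.2); st()
for c in("top","side"):
    pic,w=cloud(c); print([r["at"] for r in tip_of(c,"knob")[:1]],knob(0))
    q=w.reshape(-1,3); q=q[~np.isnan(q[:,0])]
    k=q[(np.hypot(*(q[:,:2]-knob(0)[:2]).T)<.04)&(q[:,2]>.2)&(q[:,2]<.24)]; x=(k-WELL)@cx
    print(c,"knob front x",np.percentile(x,[0,2,5]))
    if c=="side": cv2.imwrite("pics/side4.png",cv2.resize(pic[150:300,190:400,::-1],(784,560)))
for c in("top","side"):
    viewer.read_camera(c)
    for n in("gel","jug","swabs","tape","jar"): print(c,n,[np.array(r["at"]) for r in tip_of(c,n)[:1]])
E
```

```text
t41.9 p [0.5445 0.1099 0.2042] F [ 5.3808  0.8134 -5.2523] w0.0332 g40.0
t42.9 p [0.5606 0.1565 0.2042] F [ 3.691   3.2675 -3.8903] w0.0331 g40.0
t43.2 p [0.5609 0.1573 0.2041] F [-2.7406 -4.5132  3.6714] w0.0330 g40.0
t43.4 p [0.561  0.1574 0.2039] F [-12.692  -18.3049  17.5313] w0.0333 g40.0
t45.3 p [0.5266 0.0604 0.3097] F [0.3257 0.3141 0.2409] w0.0923 g0.0
[[0.5538, 0.1487, 0.2169]] [0.5553 0.1466 0.216 ]
top knob front x [-0.1475 -0.1472 -0.1468]
[[0.5599, 0.1466, 0.22]] [0.5553 0.1466 0.216 ]
side knob front x [-0.1474 -0.1443 -0.142 ]
top gel [array([ 0.5894, -0.2417, -0.003 ])]
top jug [array([0.5963, 0.2633, 0.1107])]
top swabs [array([ 0.5748, -0.3751, -0.0053])]
top tape [array([ 0.596 , -0.1547, -0.0022])]
top jar [array([0.4165, 0.3461, 0.0005])]
side gel [array([ 0.5916, -0.2426,  0.001 ])]
side jug [array([ 0.4506, -0.2619,  0.003 ])]
side swabs [array([ 0.5767, -0.3726,  0.0014])]
side tape [array([ 0.594 , -0.1508, -0.0006])]
side jar [array([ 0.4182,  0.3471, -0.0004])]
```

View pics/side4.png

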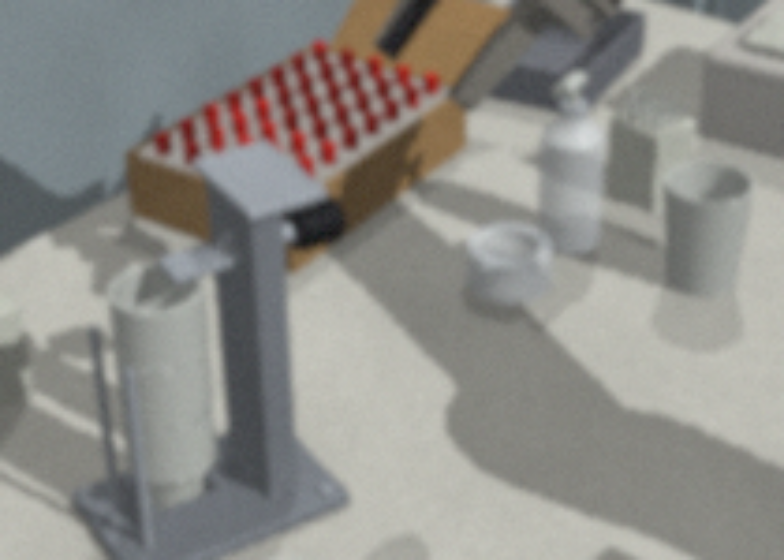

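The tongue reaches over the rim at (195,262), the knob is home, the stack is upright and the bystanders haven't moved. I'll hand the job in.

```bash
python3 -c "
from h import *
print(workorder.finish_job())"
```

```text
the job is handed in; nothing more can be done
None
```

Job handed in at about 45 s on the robot's clock: both beakers are fully nested on the base beaker, the knob is pushed home with its tongue over the rim, and the other things on the table were left where they stood.

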